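# Find the heavy box in the specimen case

### The job

One of the three identical closed boxes in the open specimen case still holds a bronze medal and is clearly heavier than the two empty ones. Going from the robot's left to its right, lift each box at least 5 cm straight up to judge its weight, putting each back in its own well before lifting the next. Then take out the heavy box and set it down upright inside the green-lined tray of the scale; leave the two empty boxes standing in their wells and never let a box drop.

Things in the scene. Friction and masses are not known exactly. Their poses are not given: they have to be found in the camera images.
- box_a: Closed pale wooden box with a dark band and blue top label, one of three alike: 46 mm along its x, 62 mm along its y, 64 mm high; origin at the centre of its underside, z up, y roughly to the robot's left. Plain straight sides, gripped from above across the 46 mm. The names do not tell the order in the row, nor which is heavy.
- box_b: Closed pale wooden box with a dark band and blue top label, one of three alike: 46 mm along its x, 62 mm along its y, 64 mm high; origin at the centre of its underside, z up, y roughly to the robot's left. Each stands in its own 66 x 82 mm well of a fixed dark case, floor at z = 13 mm, rim at z = 28 mm; the three are 87 mm apart in a row roughly along y.
- box_c: Closed pale wooden box with a dark band and blue top label, one of three alike: 46 mm along its x, 62 mm along its y, 64 mm high; origin at the centre of its underside, z up, y roughly to the robot's left. Empty boxes weigh 0.15 to 0.21 kg, the heavy one 0.5 to 0.7 kg. The case's lid rises from 115 mm beyond the boxes, leaning away, to z = 150 mm.
- tray (a point): Centre of the floor of the square green-lined tray of a small scale, axes along the tray's sides, z up. Tray 150 x 150 mm outside, 142 x 142 mm inside; empty, its floor is at z = 30 mm and its wooden rim 10 mm higher. It stays level and sinks 1.4 mm per 100 g laid in it (11 mm at most): about 2 to 3 mm under an empty box, 7 to 10 mm under the heavy one.
Things that resemble listed ones, but are neither listed nor needed, are in the scene too. What is shaped like the box_b but red is not meant.

How it is judged:
By the outcome, as a careful person would: the job done as asked, in the order asked, and still so for the second after the job is handed in, with the robot touching nothing.
It also fails if it takes over 70 s, if anything falls off the work surface, if the arm or the gripper's body presses on something with over 40 N, if the wrist force passes 120 N, or if a joint passes its speed limit or range.

### The arm

A 6-joint arm with a two-finger parallel gripper is mounted at the origin on the work surface. World frame = base frame: x ahead of the robot, y to its left, z up, the work surface at z = 0. Lengths are in mm, angles in degrees, forces in N, time in s.
With the tool pointing down it reaches from about 350 to 850 mm from the base axis. Payload 8.1 kg.
Tool frame: the origin (TCP) lies at the very end of the fingers, on their centre line; the grasp point (between the pads) lies 19 mm behind it; z points along the fingers, y is the line along which they close (so a half turn about z gives the same grasp; the last joint's range is limited). The gripper opens to 85 mm and grips with 20 to 120 N. Pads are 22 mm wide; open, the fingers measure 114 mm over their backs; the gripper's body (76 mm by 85 mm) begins 54 mm behind the grasp point. The pads swing forward as they close: fully open they stand 13 mm farther back than shut.
Start: joints at [69.018, 7.471, 85.268, -0, 87.261, -4.893], TCP at [166.253, 576.511, 231.292] pointing down, gripper open.
Joint ranges: [-169.43, 169.43], [-51.17, 129.36], [1.28, 143.12], [-76.62, 256.62], [0, 156.53], [-152.29, 152.29]. Speed limits (degrees/s): [136.94, 136.94, 159.86, 180, 180, 180].

### API

Orientations are given as [roll, pitch, yaw] about the fixed x, y, z axes, in that order (R = Rz(yaw) Ry(pitch) Rx(roll)).
In Python, from bench import r gives the robot as it stands.
- The arm moves only by the shell command python3 -m jog 'ROWS' [FORCE]. ROWS is JSON, a list of rows, each a list of 7 numbers: the turn, a rotation vector about the tool's x, y, z in degrees, then the shift along the tool's x, y, z in mm, then the closure, from -1 (fully open) to 1 (shut), so that 0 is half open. A call has 1 to 5 rows; each row shifts and turns the commanded pose from where the row before left it, along the tool's axes as they then stand; what a row does not reach is not made up. A row lasts 1/10 s, in which the tool goes at most 50 mm and 8.59 degrees, less where a joint would pass 70% of its speed; a pose out of reach is approached as far as the arm can. A call is refused whole if a number of a shift passes 50 or a number of a turn 8.59, either way. A call with a gripper value outside its range is refused whole. The fingers move at their own pace and stop on an object; FORCE is the grip in N (left out, the last holds). Time passes only in rows, so rows that do not move let the fingers close. It gives the time, the measured TCP pose, the force, the opening and the grip force at its end, in the units of the state.
- r.sense(): the state, without advancing time (a new reading comes with each control period).
- r.snapshot(name): name is "scene" or "top" or "wrist"; returns a dict with "pixels" (420x560x3 uint8, red, green, blue), "fx", "fy", "cx", "cy" (pixels), "world_to_cam" (4x4, takes a point from world to camera coordinates); the wrist camera has in their place "hand_eye" (4x4, takes a point from camera to tool coordinates, whose origin is the TCP and whose axes are the flange's). Camera axes: x right, y up, looking along -z (the intrinsics and any distortion apply to the point x, -y, -z); pixel columns grow to the right and rows downward; lengths in mm; the calibration is good to about 2 mm. A picture is of the moment at which its call begins: read the wrist's pose just before it. There is no depth.
- r.hand_in(): hands the job in; it is judged then, once.
The state is a dict: "time": time; "joint_pos": joint angles; "qd": joint speeds; "joint_efforts": joint torques, N m; "tool_pos": TCP position; "tcp_rot": TCP orientation; "ft_force": force on the tool from outside, world axes, zero at the start; "wrist_torque": the same for the moment, N m; "finger_gap": finger opening in mm; "grip_force": force on a finger pad.
Only numpy, scipy, OpenCV 4.12 (cv2) and the standard library are available. Lean on these libraries where they do the work, as an engineer would, in place of code of your own. Each camera call takes 0.05 s, during which the arm holds its last target. There are 200 camera calls.

## Working session

There is one attempt and no reset: what is moved stays moved. The work goes in short steps, Python scripts to look and compute and a shell command to move; the robot and the scene stay as the last step left them, time stands still between calls to the robot, and variables do not carry over. Pictures are saved under pics/ and viewed, at most 10 in all, crops included, and the job is handed in when it is done.

```bash
mkdir -p pics; cat > h.py <<'E'
import numpy as np, cv2, json
from bench import r
def snap(n,f):
    s=r.sense(); d=r.snapshot(n); cv2.imwrite('pics/'+f+'.png',d['pixels'][:,:,::-1]); 
    np.savez('pics/'+f+'.npz',**{k:np.array(v) for k,v in d.items()},tp=s['tool_pos'],tr=s['tcp_rot']); return d
def ray(f,u,v,z):
    d=np.load('pics/'+f+'.npz')
    from scipy.spatial.transform import Rotation as R
    if 'hand_eye' in d:
        T=np.eye(4);T[:3,:3]=R.from_euler('xyz',d['tr'],degrees=True).as_matrix();T[:3,3]=d['tp'];M=T@d['hand_eye']
    else: M=np.linalg.inv(d['world_to_cam'])
    v_=M[:3,:3]@np.array([(u-d['cx'])/d['fx'],-(v-d['cy'])/d['fy'],-1.])
    o=M[:3,3]; return o+v_*(z-o[2])/v_[2]
E
python3 - <<'E'
from h import *
a=snap('scene','s0');b=snap('top','t0')
print({k:v for k,v in b.items() if k!='pixels'}, [k for k in a])
cv2.imwrite('pics/both.png',cv2.resize(np.hstack([a['pixels'],b['pixels']])[:,:,::-1],(800,300)))
print(r.sense())
E
```

```text
{'fx': 382.2370412245217, 'fy': 382.2370412245217, 'cx': 278.65730801299554, 'cy': 212.71867764091726, 'world_to_cam': array([[-7.96688376e-03, -9.99557736e-01,  2.86506910e-02,
        -1.83929726e+01],
       [ 9.92293049e-01, -4.35940768e-03,  1.23836584e-01,
        -5.01226367e+02],
       [-1.23656916e-01,  2.94164732e-02,  9.91888924e-01,
        -6.99262378e+02],
       [ 0.00000000e+00,  0.00000000e+00,  0.00000000e+00,
         1.00000000e+00]])} ['pixels', 'fx', 'fy', 'cx', 'cy', 'world_to_cam']
{'time': 0.1, 'joint_pos': array([ 6.90200098e+01,  7.51161566e+00,  8.53238814e+01, -1.44630977e-05,
        8.72617735e+01, -4.89309419e+00]), 'qd': array([ 0.06095741, -0.1063325 , -0.15387532,  0.01477319,  0.02246745,
       -0.03472076]), 'joint_efforts': array([ 1.31135694e-03, -5.70950210e+01, -5.01941192e+01, -2.13954122e-04,
        8.16806161e-03,  1.27524081e-04]), 'tool_pos': array([166.05539061, 576.04082477, 230.33256611]), 'tcp_rot': array([-1.79903083e+02, -8.28246908e-03,  1.63913098e+02]), 'ft_force': array([-0.5868295 ,  0.77536576, -0.29493173]), 'wrist_torque': array([ 0.01071202,  0.04309982, -0.02051877]), 'grip_force': 0.0, 'finger_gap': 85.82881704797461}
```

View pics/t0.png

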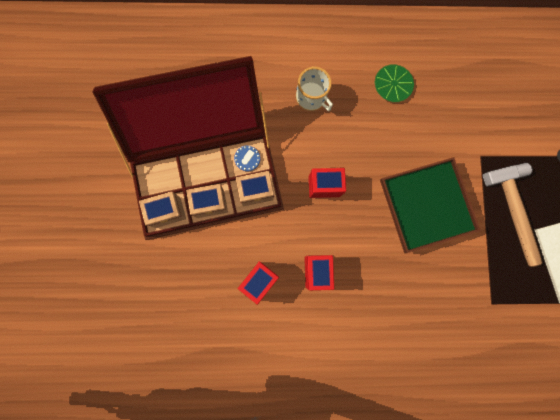

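View pics/s0.png

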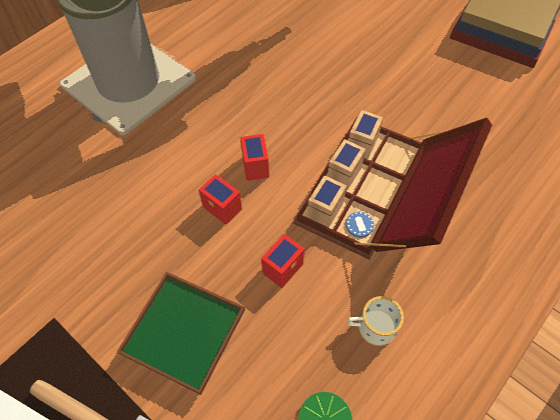

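The top view shows three pale boxes in the dark case at about (160,208), (206,199) and (255,187). The red look-alikes at (328,182), (320,272) and (258,283) are not meant. The square green tray is at (430,205); the round green object at (395,84) and the black mat are not it. Next I measure the boxes and tray, and make one confirming crop.

```bash
python3 - <<'E'
from h import *
from scipy.spatial.transform import Rotation as R
for f in ['t0','s0']:
    im=cv2.imread(f'pics/{f}.png');hsv=cv2.cvtColor(im,cv2.COLOR_BGR2HSV)
    for nm,lo,hi,z in [('blue',(105,100,40),(130,255,160),77),('green',(55,120,25),(85,255,160),30)]:
        m=cv2.inRange(hsv,lo,hi);m=cv2.morphologyEx(m,cv2.MORPH_OPEN,np.ones((3,3)))
        for c in cv2.findContours(m,0,2)[0]:
            A=cv2.contourArea(c)
            if A<100: continue
            M=cv2.moments(c);u,v=M['m10']/M['m00'],M['m01']/M['m00']
            P=np.array([ray(f,p[0][0],p[0][1],z)[:2] for p in c],np.float32)
            rc=cv2.minAreaRect(P); 
            b=cv2.boxPoints(rc);e=b[1]-b[0];e2=b[2]-b[1];L=e if np.linalg.norm(e)>np.linalg.norm(e2) else e2
            print(f,nm,int(A),np.round([u,v],1),'ctr',np.round(ray(f,u,v,z)[:2],1),'rect',np.round(rc[0],1),np.round(rc[1],1),'long axis deg',round(np.degrees(np.arctan2(L[1],L[0]))%180,1))
im=cv2.imread('pics/t0.png')
cv2.imwrite('pics/crop.png',cv2.resize(im[130:260,120:480],(792,286),interpolation=cv2.INTER_CUBIC))
E
```

```text
t0 blue 336 [257.9 282.8] ctr [372.   17.2] rect [372.2  17.1] [26.4 41.8] long axis deg 140.8
t0 blue 317 [320.9 272.6] ctr [388.7 -93.8] rect [389. -94.] [24.8 40.3] long axis deg 178.9
t0 blue 316 [158.4 207.7] ctr [505.3 193.8] rect [505.4 193.7] [26.1 42.4] long axis deg 106.2
t0 blue 310 [204.9 198.6] ctr [521.6 111.8] rect [521.6 111.8] [26.2 42.4] long axis deg 100.3
t0 blue 299 [254.4 185.7] ctr [544.8  23.3] rect [544.8  23.1] [25.9 42.1] long axis deg 101.3
t0 blue 285 [329.  179.5] ctr [ 555.9 -112.2] rect [ 555.9 -112.2] [40.7 24.1] long axis deg 89.9
t0 green 4751 [429.4 204.9] ctr [ 515.3 -314.6] rect [ 516.4 -314.8] [139.6 135.6] long axis deg 16.0
s0 blue 311 [282.2 253.7] ctr [ 561.5 -121. ] rect [ 560.8 -119.4] [26.9 43. ] long axis deg 91.4
s0 blue 236 [325.8 193. ] ctr [542.2  19.3] rect [542.9  22.2] [27.1 43.5] long axis deg 101.5
s0 blue 248 [218.8 190.3] ctr [ 394.4 -101.3] rect [ 393.4 -101.2] [41.3 26.8] long axis deg 1.2
s0 green 631 [324.8 409.6] ctr [ 764.8 -257.2] rect [ 762.2 -254.4] [77.8 34.2] long axis deg 41.1
s0 green 162 [324.4 399.6] ctr [ 755.5 -246.4] rect [ 757.4 -249.1] [21.5 28.8] long axis deg 131.1
s0 green 6627 [180.8 334. ] ctr [ 516.7 -320.3] rect [ 514.  -316.8] [137.8 133. ] long axis deg 16.3
```

View pics/crop.png

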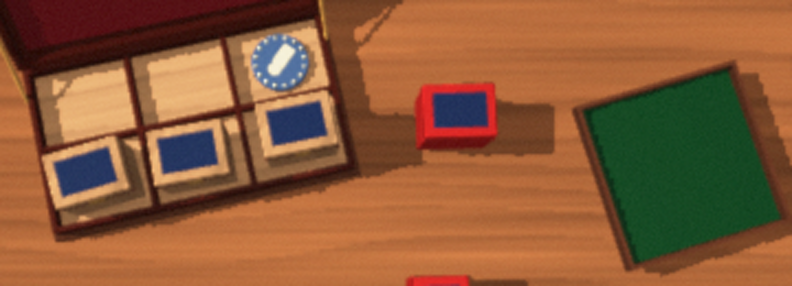

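The crop confirms it: the three pale, blue-labelled boxes fill the front row of the case, the disc in the rear row and the red box outside are not meant, and the square green tray is to the right. I turn the gripper and move to hover above the row for a wrist view.

```bash
python3 -m jog '[[0,0,8.5,0,0,0,-0.5],[0,0,8.5,0,0,0,-0.5],[0,0,8.5,0,0,0,-0.5],[0,0,8.5,0,0,0,-0.5],[0,0,8.5,0,0,0,-0.5]]' 
python3 -m jog '[[0,0,8.5,0,0,0,-0.5],[0,0,8.5,0,0,0,-0.5],[0,0,0,-41,18,0,-0.5],[0,0,0,-41,18,0,-0.5],[0,0,0,-41,18,0,-0.5]]'
python3 -m jog '[[0,0,0,-41,18,0,-0.5],[0,0,0,-41,18,0,-0.5],[0,0,0,-41,18,0,-0.5],[0,0,0,-41,18,0,-0.5],[0,0,0,-41,18,0,-0.5]]'
python3 -m jog '[[0,0,0,-41,18,0,-0.5],[0,0,0,-41,18,0,-0.5],[0,0,0,-41,18,0,-0.5],[0,0,0,-41,18,0,-0.5],[0,0,0,-41,18,0,-0.5]]'
python3 -m jog '[[0,0,0,0,0,0,-0.5],[0,0,0,0,0,0,-0.5]]'
python3 -c "
from h import *
snap('wrist','w0')"
```

```text
time: 0.6
tool_pos: [166.1, 576.2, 230.7]
tcp_rot: [-179.9, 0.0, 121.1]
ft_force: [0.2, 0.2, -0.1]
finger_gap: 64.1
grip_force: 0.0
time: 1.1
tool_pos: [249.4, 469.5, 230.6]
tcp_rot: [-180.0, 0.0, 104.5]
ft_force: [1.1, 0.1, -0.2]
finger_gap: 64.0
grip_force: 0.0
time: 1.6
tool_pos: [387.9, 293.0, 231.0]
tcp_rot: [-180.0, 0.0, 104.4]
ft_force: [0.6, 0.1, -0.3]
finger_gap: 64.2
grip_force: 0.0
time: 2.1
tool_pos: [526.2, 116.8, 230.9]
tcp_rot: [-180.0, -0.0, 104.4]
ft_force: [0.7, 0.7, 0.4]
finger_gap: 63.6
grip_force: 0.0
time: 2.3
tool_pos: [525.5, 117.6, 230.6]
tcp_rot: [-179.9, -0.0, 104.3]
ft_force: [-0.5, 0.8, 0.5]
finger_gap: 64.1
grip_force: 0.0
```

View pics/w0.png

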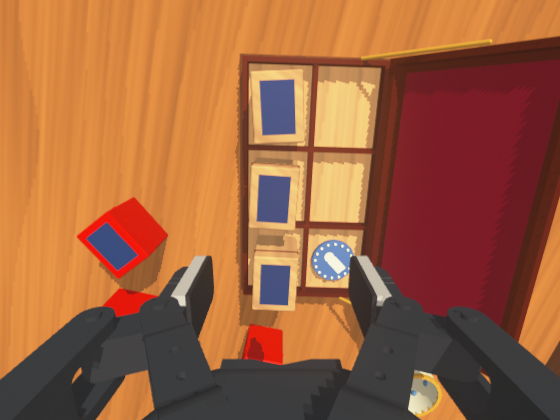

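The wrist view shows all three labels, at about (278,107), (273,196) and (275,284), each box standing free in its well. The red boxes lie outside the case.

```bash
cat > m.py <<'E'
from h import *
def labels(f,z=77,lo=(105,100,40),hi=(130,255,170)):
    hsv=cv2.cvtColor(cv2.imread(f'pics/{f}.png'),cv2.COLOR_BGR2HSV)
    m=cv2.morphologyEx(cv2.inRange(hsv,lo,hi),cv2.MORPH_OPEN,np.ones((3,3)))
    for c in cv2.findContours(m,0,2)[0]:
        if cv2.contourArea(c)<250: continue
        P=np.array([ray(f,p[0][0],p[0][1],z)[:2] for p in c],np.float32)
        rc=cv2.minAreaRect(P);b=cv2.boxPoints(rc);e=max(b[1]-b[0],b[2]-b[1],key=np.linalg.norm)
        print(f,c.mean((0,1)).round(),np.round(rc[0],1),np.round(rc[1],1),round(np.degrees(np.arctan2(e[1],e[0]))%180,1))
def go(x,y,z,yaw=None):
    from scipy.spatial.transform import Rotation as R
    s=r.sense();Rm=R.from_euler('xyz',s['tcp_rot'],degrees=True).as_matrix()
    print('tcp',np.round(s['tool_pos'],1),np.round(s['tcp_rot'],1),'shift',np.round(Rm.T@(np.array([x,y,z])-s['tool_pos']),1),'turn z',None if yaw is None else round(s['tcp_rot'][2]-yaw,1))
E
python3 -c "
from m import *
labels('w0')
go(505,194,231,106)"
```

```text
w0 [276. 283.] [543.3  21.6] [28.1 43.8] 101.3
w0 [114. 245.] [375.8  23.2] [26.7 42.1] 141.0
w0 [269. 211.] [517.2  98.7] [18.5 22.8] 103.1
w0 [276. 109.] [501.  189.4] [21.4 40. ] 106.5
tcp [525.1 118.5 230.7] [-179.9   -0.   104.4] shift [78.1 -0.8 -0.2] turn z -1.6
```

```bash
python3 -m jog '[[0,0,-1.9,0,0,0,-0.5],[0,0,0,39,-1,10,-0.5],[0,0,0,39,-1,30,-0.5],[0,0,0,0,0,40,-0.5],[0,0,0,0,0,40,-0.5]]' 
python3 -m jog '[[0,0,0,0,0,0,-0.5],[0,0,0,0,0,0,-0.5]]'
python3 -c "
from m import *
snap('wrist','w1');labels('w1');go(504.5,193,40,106.2)"
```

```text
time: 2.85
tool_pos: [500.6, 195.7, 110.8]
tcp_rot: [179.9, -0.0, 106.6]
ft_force: [-0.1, -0.5, -1.4]
finger_gap: 63.8
grip_force: 0.0
time: 3.05
tool_pos: [500.5, 193.6, 111.5]
tcp_rot: [-179.9, -0.0, 106.4]
ft_force: [0.2, -0.1, 1.7]
finger_gap: 64.1
grip_force: 0.0
w1 [277. 348.] [518.5 119.6] [28.3 24. ] 10.3
w1 [290. 248.] [504.3 191.6] [28.4 44.2] 106.4
tcp [502.2 193.7 113.3] [179.9  -0.  106.4] shift [-1.3  1.9 73.3] turn z 0.2
```

View pics/w1.png

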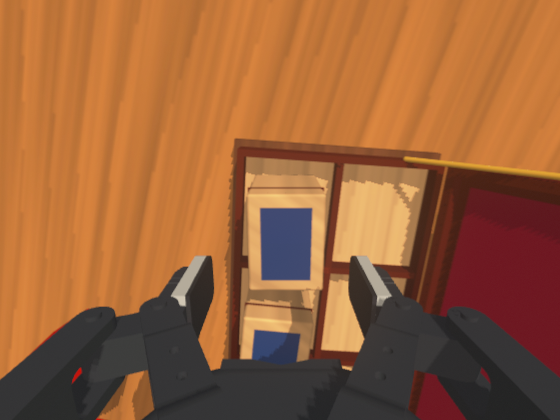

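```bash
python3 -m jog '[[0,0,0,0,2,20,-0.5],[0,0,0,0,0,20,-0.5],[0,0,0,0,0,16,-0.5],[0,0,0,0,0,16,-0.5],[0,0,0,0,0,0,-0.5]]' 
python3 -m jog '[[0,0,0,0,0,0,-0.3],[0,0,0,0,0,0,-0.1],[0,0,0,0,0,0,0.1],[0,0,0,0,0,0,0.5],[0,0,0,0,0,0,0.8]]' 50
python3 -m jog '[[0,0,0,0,0,0,0.8],[0,0,0,0,0,0,0.8],[0,0,0,0,0,0,0.8]]'
```

```text
time: 3.6
tool_pos: [504.0, 193.5, 40.0]
tcp_rot: [180.0, -0.0, 106.3]
ft_force: [-0.9, -0.6, -0.1]
finger_gap: 64.4
grip_force: 0.0
time: 4.1
tool_pos: [505.3, 193.8, 41.8]
tcp_rot: [179.8, 0.0, 106.3]
ft_force: [-1.4, -0.6, 7.2]
finger_gap: 45.4
grip_force: 52.5
time: 4.4
tool_pos: [505.3, 193.9, 41.8]
tcp_rot: [179.8, 0.0, 106.3]
ft_force: [-1.8, 0.2, 7.1]
finger_gap: 45.3
grip_force: 52.5
```

```bash
python3 -m jog '[[0,0,0,0,0,-5,0.8],[0,0,0,0,0,-15,0.8],[0,0,0,0,0,-20,0.8],[0,0,0,0,0,-20,0.8],[0,0,0,0,0,-10,0.8]]' 
for i in 1 2 3; do python3 -m jog '[[0,0,0,0,0,0,0.8],[0,0,0,0,0,0,0.8]]'; done
```

```text
time: 4.9
tool_pos: [505.1, 193.8, 112.6]
tcp_rot: [179.8, 0.0, 106.3]
ft_force: [0.3, 1.0, -0.8]
finger_gap: 45.6
grip_force: 51.5
time: 5.1
tool_pos: [503.5, 193.3, 109.1]
tcp_rot: [-180.0, -0.0, 106.3]
ft_force: [0.1, -0.1, -2.4]
finger_gap: 45.3
grip_force: 51.5
time: 5.3
tool_pos: [502.8, 193.1, 108.0]
tcp_rot: [-179.9, -0.0, 106.3]
ft_force: [0.2, -0.4, -1.6]
finger_gap: 45.5
grip_force: 51.5
time: 5.5
tool_pos: [503.3, 193.3, 108.8]
tcp_rot: [-179.9, 0.0, 106.3]
ft_force: [0.3, 0.4, -1.5]
finger_gap: 45.2
grip_force: 51.5
```

Left box weighs about 1.6 N, so it is empty. I lower it back.

```bash
python3 -m jog '[[0,0,0,0,0,18,0.8],[0,0,0,0,0,18,0.8],[0,0,0,0,0,16,0.8],[0,0,0,0,0,8,0.8],[0,0,0,0,0,4,0.8]]' 
python3 -m jog '[[0,0,0,0,0,2,0.8],[0,0,0,0,0,1,0.8],[0,0,0,0,0,0,0.8]]'
```

```text
time: 6.0
tool_pos: [503.0, 193.2, 44.3]
tcp_rot: [-179.9, 0.0, 106.3]
ft_force: [-0.7, 0.2, -1.4]
finger_gap: 45.9
grip_force: 51.5
time: 6.3
tool_pos: [504.2, 193.5, 43.0]
tcp_rot: [179.9, 0.0, 106.3]
ft_force: [0.7, 0.6, -1.3]
finger_gap: 45.6
grip_force: 51.5
```

```bash
python3 -m jog '[[0,0,0,0,0,1,0.8],[0,0,0,0,0,1,0.8],[0,0,0,0,0,0,0.8]]'
```

```text
time: 6.6
tool_pos: [504.3, 193.6, 41.8]
tcp_rot: [179.9, 0.0, 106.3]
ft_force: [-4.1, -1.5, 8.6]
finger_gap: 45.4
grip_force: 52.7
```

```bash
python3 -m jog '[[0,0,0,0,0,0,0.1],[0,0,0,0,0,0,-0.2],[0,0,0,0,0,0,-0.5],[0,0,0,0,0,0,-0.5],[0,0,0,0,0,-10,-0.5]]' 
python3 -m jog '[[0,0,0,0,0,-25,-0.5],[0,0,0,0,0,-40,-0.5],[0,0,6,0,0,-15,-0.5],[0,0,0,0,0,0,-0.5],[0,0,0,0,0,0,-0.5]]' 
python3 -c "
from m import *
snap('wrist','w2');labels('w2',lo=(105,80,30));go(521,111.5,110,100.3)"
```

```text
time: 7.1
tool_pos: [502.4, 193.0, 49.1]
tcp_rot: [-179.8, -0.0, 106.3]
ft_force: [-0.3, -0.1, -0.4]
finger_gap: 64.3
grip_force: 0.0
time: 7.6
tool_pos: [503.7, 193.4, 130.5]
tcp_rot: [180.0, -0.0, 100.4]
ft_force: [-0.4, 0.1, -0.8]
finger_gap: 64.0
grip_force: 0.0
w2 [286. 343.] [519.6 110.9] [28.7 42.7] 100.6
w2 [279. 232.] [504.7 191.9] [28.9 44.9] 106.2
tcp [503.  193.2 129.4] [-179.9    0.   100.4] shift [-83.6   2.9  19.4] turn z 0.1
```

```bash
python3 -m jog '[[0,0,0,-42,1,0,-0.5],[0,0,0,-42,1,0,-0.5],[0,0,0,0,0,25,-0.5],[0,0,0,0,0,25,-0.5],[0,0,0,0,0,0,-0.5]]' 
python3 -m jog '[[0,0,0,0,0,20,-0.5],[0,0,0,0,0,17,-0.5],[0,0,0,0,0,0,-0.5],[0,0,0,0,0,0,-0.3],[0,0,0,0,0,0,-0.1]]' 50
python3 -m jog '[[0,0,0,0,0,0,0.1],[0,0,0,0,0,0,0.5],[0,0,0,0,0,0,0.8],[0,0,0,0,0,0,0.8],[0,0,0,0,0,0,0.8]]'
```

```text
time: 8.15
tool_pos: [516.3, 110.1, 74.7]
tcp_rot: [-179.4, -0.0, 100.3]
ft_force: [-0.8, 0.3, 0.2]
finger_gap: 64.2
grip_force: 0.0
time: 8.65
tool_pos: [521.2, 111.4, 44.5]
tcp_rot: [179.9, 0.0, 100.4]
ft_force: [-1.2, 0.3, 0.3]
finger_gap: 47.3
grip_force: 0.7
time: 9.15
tool_pos: [521.6, 111.3, 44.7]
tcp_rot: [179.9, -0.0, 100.3]
ft_force: [-1.1, 1.0, 7.0]
finger_gap: 45.2
grip_force: 52.6
```

```bash
python3 -m jog '[[0,0,0,0,0,-5,0.8],[0,0,0,0,0,-15,0.8],[0,0,0,0,0,-20,0.8],[0,0,0,0,0,-20,0.8],[0,0,0,0,0,-10,0.8]]' 
for i in 1 2 3; do python3 -m jog '[[0,0,0,0,0,0,0.8],[0,0,0,0,0,0,0.8]]'; done
```

```text
time: 9.65
tool_pos: [521.9, 111.2, 116.3]
tcp_rot: [179.8, 0.0, 100.3]
ft_force: [0.1, 0.4, -1.1]
finger_gap: 45.1
grip_force: 51.8
time: 9.85
tool_pos: [520.5, 111.0, 113.1]
tcp_rot: [-180.0, 0.0, 100.3]
ft_force: [-0.5, 0.5, -3.7]
finger_gap: 45.3
grip_force: 51.8
time: 10.05
tool_pos: [519.8, 111.0, 112.0]
tcp_rot: [-179.9, -0.0, 100.3]
ft_force: [0.0, -0.1, -2.1]
finger_gap: 45.4
grip_force: 51.8
time: 10.25
tool_pos: [520.3, 111.0, 112.8]
tcp_rot: [-179.9, -0.0, 100.3]
ft_force: [0.2, 0.1, -2.2]
finger_gap: 45.5
grip_force: 51.8
```

Middle box weighs about 2.2 N, so it is empty too. I lower it.

```bash
python3 -m jog '[[0,0,0,0,0,18,0.8],[0,0,0,0,0,18,0.8],[0,0,0,0,0,16,0.8],[0,0,0,0,0,8,0.8],[0,0,0,0,0,4,0.8]]' 
python3 -m jog '[[0,0,0,0,0,2,0.8],[0,0,0,0,0,2,0.8],[0,0,0,0,0,1,0.8],[0,0,0,0,0,0,0.8]]'
```

```text
time: 10.75
tool_pos: [520.0, 111.0, 48.3]
tcp_rot: [-179.9, -0.0, 100.3]
ft_force: [0.2, 0.7, -2.8]
finger_gap: 45.8
grip_force: 51.8
time: 11.15
tool_pos: [521.1, 111.2, 44.8]
tcp_rot: [179.9, 0.0, 100.3]
ft_force: [-0.0, -0.3, -1.5]
finger_gap: 45.4
grip_force: 51.7
```

```bash
python3 -m jog '[[0,0,0,0,0,1,0.8],[0,0,0,0,0,0,0.8]]'
```

```text
time: 11.35
tool_pos: [521.1, 111.1, 44.7]
tcp_rot: [180.0, 0.0, 100.3]
ft_force: [-3.9, -1.2, 8.7]
finger_gap: 45.7
grip_force: 52.9
```

```bash
python3 -m jog '[[0,0,0,0,0,0,0.1],[0,0,0,0,0,0,-0.2],[0,0,0,0,0,0,-0.5],[0,0,0,0,0,0,-0.5],[0,0,0,0,0,-10,-0.5]]' 
python3 -m jog '[[0,0,0,0,0,-25,-0.5],[0,0,0,0,0,-40,-0.5],[0,0,-1,0,0,-10,-0.5],[0,0,0,0,0,0,-0.5],[0,0,0,0,0,0,-0.5]]' 
python3 -c "
from m import *
snap('wrist','w3');labels('w3',lo=(105,80,30));go(543.5,22,42,101.3)"
```

```text
time: 11.85
tool_pos: [519.3, 110.9, 52.1]
tcp_rot: [-179.8, -0.0, 100.3]
ft_force: [-0.3, -0.8, -1.1]
finger_gap: 64.0
grip_force: 0.0
time: 12.35
tool_pos: [520.4, 111.1, 127.9]
tcp_rot: [-180.0, -0.0, 101.3]
ft_force: [-0.7, -0.2, 0.6]
finger_gap: 63.9
grip_force: 0.0
w3 [288. 355.] [541.9  26.8] [28.7 32.4] 101.3
w3 [ 54. 305.] [376.  28.] [27.4 36.1] 141.0
w3 [295. 234.] [521.7 109.9] [28.4 44.9] 100.3
w3 [276.  91.] [504.7 192. ] [29.  45.2] 106.2
tcp [519.8 111.  127. ] [-179.9   -0.   101.3] shift [-91.9   6.   85. ] turn z -0.0
```

```bash
python3 -m jog '[[0,0,0,-46,3,0,-0.5],[0,0,0,-46,3,0,-0.5],[0,0,0,0,0,25,-0.5],[0,0,0,0,0,25,-0.5],[0,0,0,0,0,0,-0.5]]' 
python3 -m jog '[[0,0,0,0,0,20,-0.5],[0,0,0,0,0,15,-0.5],[0,0,0,0,0,0,-0.5],[0,0,0,0,0,0,-0.3],[0,0,0,0,0,0,-0.1]]' 70
python3 -m jog '[[0,0,0,0,0,0,0.1],[0,0,0,0,0,0,0.5],[0,0,0,0,0,0,0.8],[0,0,0,0,0,0,0.8],[0,0,0,0,0,0,0.8]]'
```

```text
time: 12.9
tool_pos: [540.1, 21.8, 72.5]
tcp_rot: [-179.4, -0.1, 101.2]
ft_force: [-0.4, -0.7, -1.1]
finger_gap: 63.7
grip_force: 0.0
time: 13.4
tool_pos: [544.6, 22.1, 44.2]
tcp_rot: [-180.0, 0.0, 101.3]
ft_force: [-5.3, -0.1, 3.4]
finger_gap: 47.0
grip_force: 3.0
time: 13.9
tool_pos: [545.0, 22.1, 44.5]
tcp_rot: [180.0, 0.0, 101.3]
ft_force: [-4.8, -0.5, 6.9]
finger_gap: 44.9
grip_force: 73.6
```

```bash
python3 -m jog '[[0,0,0,0,0,-5,0.8],[0,0,0,0,0,-15,0.8],[0,0,0,0,0,-20,0.8],[0,0,0,0,0,-20,0.8],[0,0,0,0,0,-10,0.8]]' 
for i in 1 2 3; do python3 -m jog '[[0,0,0,0,0,0,0.8],[0,0,0,0,0,0,0.8]]'; done
```

```text
time: 14.4
tool_pos: [545.9, 22.0, 116.2]
tcp_rot: [179.8, 0.0, 101.3]
ft_force: [0.9, 0.6, -5.4]
finger_gap: 45.2
grip_force: 72.8
time: 14.6
tool_pos: [544.3, 22.1, 112.9]
tcp_rot: [-180.0, -0.0, 101.3]
ft_force: [0.2, -0.3, -5.3]
finger_gap: 45.0
grip_force: 72.8
time: 14.8
tool_pos: [543.6, 22.1, 111.9]
tcp_rot: [-179.9, -0.0, 101.3]
ft_force: [-0.0, -0.4, -5.6]
finger_gap: 45.2
grip_force: 72.8
time: 15.0
tool_pos: [544.3, 22.1, 112.8]
tcp_rot: [-180.0, -0.0, 101.3]
ft_force: [-0.0, 0.1, -6.8]
finger_gap: 44.6
grip_force: 72.8
```

The right box weighs about 5.6–6.8 N, so it is the heavy one. I put it back too, as asked, before taking it out.

```bash
python3 -m jog '[[0,0,0,0,0,18,0.8],[0,0,0,0,0,18,0.8],[0,0,0,0,0,16,0.8],[0,0,0,0,0,8,0.8],[0,0,0,0,0,4,0.8]]' 
python3 -m jog '[[0,0,0,0,0,2,0.8],[0,0,0,0,0,2,0.8],[0,0,0,0,0,1,0.8],[0,0,0,0,0,0,0.8]]'
python3 -m jog '[[0,0,0,0,0,1,0.8],[0,0,0,0,0,0,0.8]]'
```

```text
time: 15.5
tool_pos: [543.9, 22.1, 48.3]
tcp_rot: [-179.9, -0.0, 101.3]
ft_force: [0.1, 0.2, -5.4]
finger_gap: 45.2
grip_force: 72.8
time: 15.9
tool_pos: [544.9, 22.1, 44.7]
tcp_rot: [180.0, 0.0, 101.3]
ft_force: [0.0, -0.2, -5.9]
finger_gap: 45.1
grip_force: 72.8
time: 16.1
tool_pos: [545.0, 22.1, 44.5]
tcp_rot: [180.0, 0.0, 101.3]
ft_force: [-4.8, -0.2, 4.4]
finger_gap: 45.3
grip_force: 73.8
```

```bash
python3 -m jog '[[0,0,0,0,0,0,0.1],[0,0,0,0,0,0,-0.3],[0,0,0,0,0,0,-0.3],[0,0,0,0,0,0,0.1],[0,0,0,0,0,0,0.5]]' 70
python3 -m jog '[[0,0,0,0,0,0,0.8],[0,0,0,0,0,0,0.8],[0,0,0,0,0,0,0.8]]'
python3 -m jog '[[0,0,0,0,0,-5,0.8],[0,0,0,0,0,-15,0.8],[0,0,0,0,0,-25,0.8],[0,0,0,0,0,-30,0.8],[0,0,0,0,0,-30,0.8]]'
python3 -m jog '[[0,0,0,0,0,-10,0.8],[0,0,-4.7,0,0,0,0.8],[0,0,0,0,0,0,0.8]]'
```

```text
time: 16.6
tool_pos: [545.2, 22.0, 44.0]
tcp_rot: [179.9, 0.0, 101.3]
ft_force: [-1.0, 0.5, 4.9]
finger_gap: 45.0
grip_force: 73.6
time: 16.9
tool_pos: [545.2, 22.0, 44.0]
tcp_rot: [179.9, 0.0, 101.3]
ft_force: [-1.2, 0.4, 5.2]
finger_gap: 45.4
grip_force: 73.6
time: 17.4
tool_pos: [543.8, 22.2, 149.4]
tcp_rot: [-179.9, -0.0, 101.3]
ft_force: [0.0, -0.9, -5.8]
finger_gap: 45.1
grip_force: 72.8
time: 17.7
tool_pos: [544.3, 22.1, 158.1]
tcp_rot: [-180.0, -0.0, 106.1]
ft_force: [-1.5, -0.5, -5.7]
finger_gap: 45.3
grip_force: 73.2
```

```bash
python3 -m jog '[[0,0,0,-15,-6,0,0.8],[0,0,0,-32,-12,0,0.8],[0,0,0,-35,-13,0,0.8],[0,0,0,-35,-13,0,0.8],[0,0,0,-35,-13,0,0.8]]'
python3 -m jog '[[0,0,0,-35,-13,0,0.8],[0,0,0,-35,-13,0,0.8],[0,0,0,-35,-13,0,0.8],[0,0,0,-32,-13,0,0.8],[0,0,0,-18,-8,0,0.8]]'
python3 -m jog '[[0,0,0,-10,-4,0,0.8],[0,0,0,0,0,0,0.8],[0,0,0,0,0,0,0.8]]'
python3 -c "
from m import *
d=snap('top','t1');go(515.5,-316,63,106)"
```

```text
time: 18.2
tool_pos: [530.4, -141.5, 157.0]
tcp_rot: [-179.9, -0.1, 105.9]
ft_force: [0.6, -0.5, -6.4]
finger_gap: 45.1
grip_force: 73.2
time: 18.7
tool_pos: [515.1, -308.2, 157.0]
tcp_rot: [-179.9, -0.0, 105.8]
ft_force: [1.2, 0.4, -6.5]
finger_gap: 45.5
grip_force: 73.1
time: 19.0
tool_pos: [515.7, -314.9, 157.8]
tcp_rot: [-180.0, -0.1, 106.0]
ft_force: [0.4, 0.2, -6.0]
finger_gap: 45.3
grip_force: 73.1
tcp [ 515.9 -314.6  158. ] [-1.800e+02 -1.000e-01  1.061e+02] shift [-1.4 -0.8 95. ] turn z 0.1
```

View pics/t1.png

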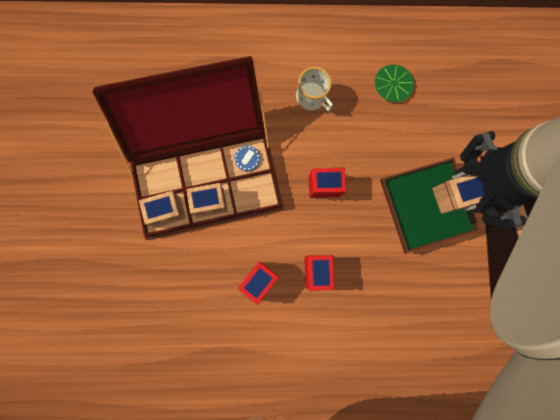

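The top view shows both empty boxes standing in their wells at (158,208) and (206,198). The held box is over the tray, and its height makes it appear shifted to (468,192). I lower it.

```bash
python3 -m jog '[[0,0,0,0,0,20,0.8],[0,0,0,0,0,30,0.8],[0,0,0,0,0,25,0.8],[0,0,0,0,0,10,0.8],[0,0,0,0,0,5,0.8]]'
python3 -m jog '[[0,0,0,0,0,2,0.8],[0,0,0,0,0,2,0.8],[0,0,0,0,0,2,0.8],[0,0,0,0,0,0,0.8],[0,0,0,0,0,0,0.8]]'
python3 -m jog '[[0,0,0,0,0,1,0.8],[0,0,0,0,0,1,0.8],[0,0,0,0,0,0,0.8],[0,0,0,0,0,0,0.8]]'
```

```text
time: 19.55
tool_pos: [515.4, -314.4, 67.1]
tcp_rot: [-179.9, -0.1, 106.1]
ft_force: [-0.2, 0.5, -5.6]
finger_gap: 45.1
grip_force: 72.9
time: 20.05
tool_pos: [515.9, -316.3, 62.8]
tcp_rot: [180.0, 0.0, 106.0]
ft_force: [-0.2, -0.3, -4.9]
finger_gap: 45.0
grip_force: 72.9
time: 20.45
tool_pos: [515.7, -316.1, 60.3]
tcp_rot: [180.0, 0.0, 106.0]
ft_force: [-0.0, 0.1, -5.5]
finger_gap: 45.0
grip_force: 73.1
```

```bash
python3 -m jog '[[0,0,0,0,0,1,0.8],[0,0,0,0,0,1,0.8],[0,0,0,0,0,1,0.8],[0,0,0,0,0,0,0.8],[0,0,0,0,0,0,0.8]]'
python3 -m jog '[[0,0,0,0,0,1,0.8],[0,0,0,0,0,1,0.8],[0,0,0,0,0,1,0.8],[0,0,0,0,0,0,0.8],[0,0,0,0,0,0,0.8]]'
```

```text
time: 20.95
tool_pos: [515.8, -316.1, 57.5]
tcp_rot: [180.0, 0.0, 106.0]
ft_force: [-0.7, -0.2, -3.0]
finger_gap: 45.2
grip_force: 73.4
time: 21.45
tool_pos: [515.8, -316.1, 54.5]
tcp_rot: [180.0, 0.0, 106.0]
ft_force: [-0.7, 0.6, -0.9]
finger_gap: 45.2
grip_force: 73.7
```

```bash
python3 -m jog '[[0,0,0,0,0,1,0.8],[0,0,0,0,0,0.5,0.8],[0,0,0,0,0,0,0.8],[0,0,0,0,0,0,0.8],[0,0,0,0,0,0,0.8]]'
python3 -m jog '[[0,0,0,0,0,0,0.1],[0,0,0,0,0,0,-0.1],[0,0,0,0,0,0,-0.3],[0,0,0,0,0,0,-0.5],[0,0,0,0,0,0,-0.5]]' 30
python3 -m jog '[[0,0,0,0,0,-5,-0.5],[0,0,0,0,0,-15,-0.5],[0,0,0,0,0,-30,-0.5],[0,0,0,0,0,-40,-0.5],[0,0,0,0,0,-40,-0.5]]'
python3 -m jog '[[0,0,0,30,20,0,-0.5],[0,0,0,40,20,0,-0.5],[0,0,0,40,20,0,-0.5],[0,0,0,40,20,0,-0.5],[0,0,0,0,0,0,-0.5]]'
python3 -c "
from m import *
a=snap('top','t2');labels('t2');b=snap('scene','s2')
cv2.imwrite('pics/fin.png',cv2.resize(np.hstack([a['pixels'],b['pixels']])[:,:,::-1],(800,300),interpolation=cv2.INTER_AREA))"
```

```text
time: 21.95
tool_pos: [515.8, -316.1, 52.9]
tcp_rot: [180.0, 0.0, 106.0]
ft_force: [-1.6, 0.3, -1.0]
finger_gap: 45.1
grip_force: 73.8
time: 22.45
tool_pos: [515.8, -316.0, 52.9]
tcp_rot: [180.0, 0.0, 106.0]
ft_force: [0.2, -0.1, -0.4]
finger_gap: 63.9
grip_force: 0.0
time: 22.95
tool_pos: [515.5, -315.8, 185.2]
tcp_rot: [180.0, 0.0, 106.0]
ft_force: [1.2, -0.6, -0.1]
finger_gap: 64.2
grip_force: 0.0
time: 23.45
tool_pos: [552.4, -144.8, 184.5]
tcp_rot: [179.9, -0.0, 106.3]
ft_force: [-0.1, -0.6, -0.4]
finger_gap: 64.3
grip_force: 0.0
t2 [258. 283.] [372.2  17.1] [26.4 41.8] 140.8
t2 [159. 207.] [506.4 194. ] [26.1 42.4] 106.2
t2 [443. 199.] [ 519.1 -319.4] [26.6 42.9] 106.2
t2 [205. 197.] [523.1 111.6] [26.5 42.1] 100.4
```

View pics/fin.png

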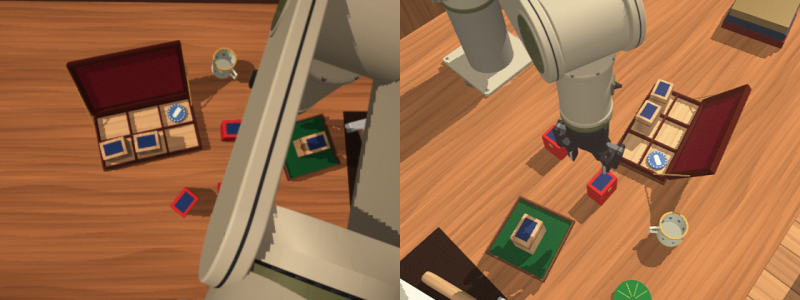

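The heavy box stands upright in the green tray (scene view, about (527,233)). The two empty boxes are in their wells, and the gripper is clear of everything at z = 184.

```bash
python3 -m jog '[[0,0,0,0,0,0,-0.5],[0,0,0,0,0,0,-0.5],[0,0,0,0,0,0,-0.5]]'; python3 -c "
from bench import r
print(r.hand_in())"
```

```text
time: 23.85
tool_pos: [551.0, -151.0, 182.9]
tcp_rot: [-180.0, 0.0, 105.9]
ft_force: [0.2, -0.3, -0.8]
finger_gap: 63.8
grip_force: 0.0
the job is handed in; nothing more can be done
None
```

I weighed the boxes left to right and put each back in its well. The right-hand one was heavy (about 0.6 kg) and now stands upright in the green scale tray; the two empties are in their wells, and I handed the job in at about 24 s.

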